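# Fill the burnishing jar through the funnel plate

### The arm

A 7-joint arm with a two-finger parallel gripper is mounted at the origin on the work surface. World frame = base frame: x ahead of the robot, y to its left, z up, the work surface at z = 0. Lengths are in m, angles in rad, forces in N, time in s.
With the tool pointing down it reaches from about 0.425 to 1.025 m from the base axis. Payload 3.6 kg.
Tool frame: the origin (TCP) lies midway between the tips of the shut fingers; the grasp point (between the pads) lies 19 mm behind it; z points along the fingers, y is the line along which they close (so a half turn about z gives the same grasp; the last joint's range is limited). The gripper opens to 85 mm and grips with 20 to 120 N. Pads are 22 mm wide; open, the fingers measure 114 mm over their backs; the gripper's body (76 mm by 85 mm) begins 54 mm behind the grasp point. The pads swing forward as they close: fully open they stand 13 mm farther back than shut.
Start: joints at [-1.302, 0.591, 0.048, 1.609, -0.033, 0.943, -0.034], TCP at [0.257, 0.678, 0.231] pointing down, gripper open.
Joint ranges: [-2.69, 2.69], [-0.47, 2.24], [-1.27, 1.36], [0.19, 2.51], [-1.53, 4.68], [0.08, 2.07], [-3.09, 3.09]. Speed limits (rad/s): [2.57, 2.57, 3.14, 3.14, 3.14, 3.14, 3.14].

### API

Orientations are given as a unit quaternion [w, x, y, z].
In Python, from station import ctrl gives the robot as it stands.
- The arm moves only by the tool drive_tool, never from a script. Its argument "moves" is a list of rows, each a list of 3 entries, a list of its own where there are three numbers: the turn, a rotation vector about the tool's x, y, z in degrees, then the shift along the tool's x, y, z in cm, then the finger opening in cm, from 0 to 8.54. A call has 1 to 10 rows; each row shifts and turns the commanded pose from where the row before left it, along the tool's axes as they then stand; what a row does not reach is not made up. A row lasts 1/8 s, in which the tool goes at most 62.5 mm and 10.7 degrees, less where a joint would pass 70% of its speed; a pose out of reach is approached as far as the arm can. A call is refused whole if a number of a shift passes 6.25 or a number of a turn 10.7, either way. A call with a gripper value outside its range is refused whole. The fingers move at their own pace and stop on an object; "squeeze" is the grip in N (left out, the last holds). Time passes only in rows, so rows that do not move let the fingers close. It gives the time, the measured TCP pose, the force, the opening and the grip force at its end, in the units of the state.
- ctrl.read_state(): the state, without advancing time (a new reading comes with each control period).
- ctrl.grab_frame(name): name is "scene" or "top"; returns the picture (384x512x3 uint8, red, green, blue); there is no depth.
- ctrl.camera_info(name): a dict with "fx", "fy", "cx", "cy" (pixels), "k1" (the pictures are not rectified: a ray, as slopes to the right and down, at radius r is drawn at 1 + k1 r^2 times it, then the intrinsics apply), "T" (4x4, takes a point from camera to world coordinates). Camera axes: x right, y down, z forward; pixel columns grow to the right and rows downward; lengths in m; the calibration is good to about 2 mm. A picture is of the moment at which its call begins. camera_info takes no time and is no camera call.
- ctrl.finish_job(): hands the job in; it is judged then, once.
The state is a dict: "time": time; "joints": joint angles; "qvel": joint speeds; "tau": joint torques, N m; "position": TCP position; "ee_rot": TCP orientation; "wrist_force": force on the tool from outside, world axes, zero at the start; "ft_torque": the same for the moment, N m; "width": finger opening in m; "gripper_force": force on a finger pad.
Only numpy, scipy, OpenCV 4.12 (cv2) and the standard library are available. Lean on these libraries where they do the work, as an engineer would, in place of code of your own. Each camera call takes 0.05 s, during which the arm holds its last target. There are 200 camera calls.

### The job

Lower the funnel plate over the two pins of the filling stand until it lies flush on the pillars, then tip the scoop over the funnel so that all six steel pieces drop through it into the glass jar. Set the empty scoop back down upright on the white tile, leave the plate seated, and leave the can, mug and pot standing where they are.

Things in the scene. Friction and masses are not known exactly. Their poses are not given: they have to be found in the camera images.
- seat (a point): filling stand, fixed: dark steel base 100 (x) x 160 (y) x 12 mm, two pillars (56 x 24 mm) at y = +62 and -62 mm, tops 88 mm above the bench, each with an upright pin 8 mm in diameter, 20 mm high, top 6 mm tapered. This point lies midway between the pins at the height of the pillar tops; y along the line of the pins, z up
- jar_floor (a point): clear glass jar clipped between the stand's pillars, 50 mm outside, 44 mm inside diameter; this point is the centre of its inner floor, right below the seat point, 72 mm below the pillar tops; the jar's rim is 3 mm below the pillar tops
- plate: funnel plate, aluminium, x -77 to +53, y -75 to +75, 6 mm thick, 0.24 kg, with a round funnel at its origin (mouth 100 mm wide, 50 mm above the underside; outlet 34 mm in the plate) and two 12 mm square pin holes at x = 0, y = +62 and -62 mm. Fits the stand either way round. Origin on the funnel's axis at the plate's underside, z up
- plate_tab (a point): point to grip the funnel plate: in its upright black tab (20 mm along the plate's x, 12 mm thick along its y, 6 to 68 mm above the underside), at plate x = -66, y = 0, z = 46 mm; axes as the plate's
- funnel_mouth (a point): centre of the funnel's mouth, 50 mm above the plate's underside
- tile: white ceramic tile, fixed on the bench, 190 (x) x 150 (y) x 10 mm; origin at the centre of its underside
- scoop: steel scoop, 0.16 kg: pan 76 (x) x 56 (y) mm, 3 mm thick, walls 30 mm high at sides and back; open front (+x), where the floor ramps up 25 degrees over the last 30 mm to a lip 17 mm high. A black handle, 14 (y) x 20 mm, 74 mm long, rises from the back and leans back 35 degrees. Origin: underside centre of the pan, z up
- scoop_grip (a point): point on the scoop handle's axis to grip, at scoop x = -71, y = 0, z = 65 mm, 24 mm below the handle's end measured along it; axes as the scoop's (the handle's axis runs along (-0.573, 0, 0.820))
- scoop_lip (a point): middle of the scoop's pouring lip, at scoop x = 38, y = 0, z = 17 mm
- ball0_center (a point): centre of a plain steel ball, 14 mm in diameter, 12 g; one of the six steel pieces lying in the scoop
- ball1_center (a point): centre of a plain steel ball, 14 mm in diameter, 12 g; one of the six steel pieces lying in the scoop
- ball2_center (a point): centre of a plain steel ball, 14 mm in diameter, 12 g; one of the six steel pieces lying in the scoop
- slug0_center (a point): centre of a plain steel slug with round ends, 13 mm in diameter, 17 mm long (along x), 14 g; one of the six steel pieces lying in the scoop
- slug1_center (a point): centre of a plain steel slug with round ends, 13 mm in diameter, 17 mm long (along x), 14 g; one of the six steel pieces lying in the scoop
- slug2_center (a point): centre of a plain steel slug with round ends, 13 mm in diameter, 17 mm long (along x), 14 g; one of the six steel pieces lying in the scoop
- can: bystander: black spray can, 60 mm in diameter, 190 mm high; origin at the centre of its underside
- mug: bystander: white mug, 80 mm in diameter, 75 mm high, handle at its +y; origin at the centre of its underside
- pot: bystander: small capped glass pot, 38 mm in diameter, 55 mm high; origin at the centre of its underside
- tool_box: bystander, fixed: clear open box 80 (x) x 100 (y) x 100 mm with hand tools standing in it up to 190 mm high; origin at the centre of its underside
There are look-alikes about, which are no part of the job. Leave any brown or yellow look-alike of the plate alone. Leave any green or turquoise look-alike of the scoop alone.

How it is judged:
On the way, in this order (a step that is already met when the one before it is completed fails the run):
1. the funnel plate lies flush on the pillars, pins through its holes (z of plate in the frame of seat below 0.0025 m and distance between plate and seat below 0.005 m and angle between the z axis of plate and the z axis of seat, either way round below 0.04 rad and angle between the y axis of plate and the y axis of seat, either way round below 0.08 rad), for 0.2 s.
2. the scoop is tipped over the funnel (angle between scoop's own z axis and vertical above 0.4 rad and horizontal distance between scoop_lip and funnel_mouth below 0.07 m and z of scoop_lip in the frame of funnel_mouth above -0.03 m), for 0.05 s.
3. all six steel pieces are in the jar (horizontal distance between each of ball0_center, ball1_center, ball2_center, slug0_center, slug1_center, slug2_center and jar_floor below 0.024 m and z of each of ball0_center, ball1_center, ball2_center, slug0_center, slug1_center, slug2_center in the frame of jar_floor below 0.068 m), for 0.2 s.
At the end, for the whole second after the job is handed in: Plate flush on the pillars (2.5 mm in height, 5 mm in all, 2 degrees; square to the pins within 0.08 rad), all six pieces inside the jar, scoop upright (0.1 rad) and at rest with its centre over the tile, can, mug and pot upright within 30 mm of their starts (all of step 1 and all of step 3 and x of scoop in the frame of tile between -0.09 and 0.09 m and y of scoop in the frame of tile between -0.07 and 0.07 m and z of scoop in the frame of tile between 0.006 and 0.014 m and angle between scoop's own z axis and vertical below 0.1 rad and linear speed of scoop below 0.02 m/s and distance of each of can, mug, pot from where it was at the start of the episode below 0.03 m and angle between each of can, mug, pot's own z axis and vertical below 0.2 rad); the robot touches nothing.
It fails at once if the spray can is knocked over or pushed more than 30 mm (distance of can from where it was at the start of the episode above 0.03 m or angle between can's own z axis and vertical above 0.4 rad).
It fails at once if the mug is knocked over or pushed more than 30 mm (distance of mug from where it was at the start of the episode above 0.03 m or angle between mug's own z axis and vertical above 0.4 rad).
It fails at once if the capped pot is knocked over or pushed more than 30 mm (distance of pot from where it was at the start of the episode above 0.03 m or angle between pot's own z axis and vertical above 0.4 rad).
It also fails if it takes over 72 s, if anything falls off the work surface, if the arm or the gripper's body presses on something with over 40 N, if the wrist force passes 120 N, or if a joint passes its speed limit or range.

## Working session

There is one attempt and no reset: what is moved stays moved. The work goes in short steps, Python scripts to look and compute and a tool call to move; the robot and the scene stay as the last step left them, time stands still between calls to the robot, and variables do not carry over. Pictures are saved under pics/ and viewed, at most 10 in all, crops included, and the job is handed in when it is done.

Besides the shell and the picture viewer there is one more tool, called after "Request:" as name(argument=value, ...) on one line, values as JSON. drive_tool: Moves the arm, as the interface text tells. Its arguments: {"type":"object","properties":{"moves":{"type":"array","items":{"type":"array"}},"squeeze":{"type":"number"}},"required":["moves"]}

```bash
mkdir -p pics; ls; python3 - <<'E'
from station import ctrl
import cv2,numpy as np
for n in("scene","top"):
    im=ctrl.grab_frame(n); cv2.imwrite(f"pics/{n}0.png",cv2.resize(im[:,:,::-1],(800,600),interpolation=cv2.INTER_CUBIC)); np.save(f"{n}0.npy",im)
    print(n,{k:(np.round(v,3).tolist()) for k,v in ctrl.camera_info(n).items()})
print(ctrl.read_state())
E
```

```text
pics
scene {'fx': 459.961, 'fy': 459.961, 'cx': 253.528, 'cy': 192.112, 'k1': 0.053, 'T': [[0.484, 0.731, -0.482, 1.262], [0.875, -0.397, 0.277, -0.297], [0.011, -0.556, -0.831, 1.295], [0.0, 0.0, 0.0, 1.0]]}
top {'fx': 353.561, 'fy': 353.561, 'cx': 251.727, 'cy': 186.406, 'k1': 0.027, 'T': [[-0.021, -0.988, 0.155, 0.406], [-1.0, 0.022, 0.01, 0.095], [-0.014, -0.154, -0.988, 1.066], [0.0, 0.0, 0.0, 1.0]]}
{'time': 0.1, 'joints': array([-1.30151765,  0.59205259,  0.04831466,  1.60971345, -0.0332764 ,
        0.94270052, -0.03368991]), 'qvel': array([ 0.0004864 , -0.0005189 , -0.00012688, -0.00378516, -0.00154025,
       -0.00064951,  0.00065126]), 'tau': array([ 4.00903722e-03, -5.49992216e+01,  1.55307826e+00, -1.98824573e+01,
        9.74357565e-03,  3.88416651e-03, -1.91884972e-06]), 'position': array([0.25701764, 0.67710345, 0.23023007]), 'ee_rot': array([-1.16417084e-04,  1.80349401e-01,  9.83602065e-01, -1.02818311e-03]), 'wrist_force': array([ 0.60101859, -0.17887062, -0.68632944]), 'ft_torque': array([-0.0331178 ,  0.02380135, -0.01257159]), 'gripper_force': 0.0, 'width': 0.08552951033079648}
```

View pics/scene0.png

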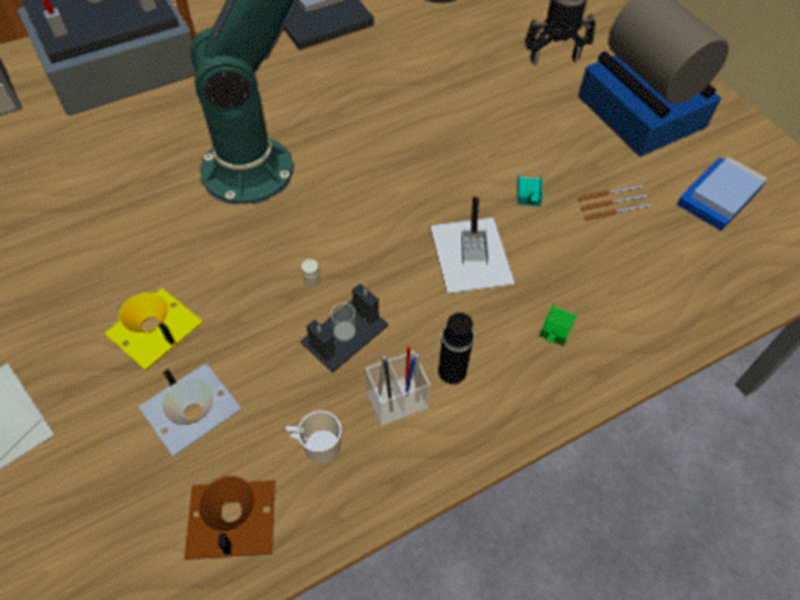

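View pics/top0.png

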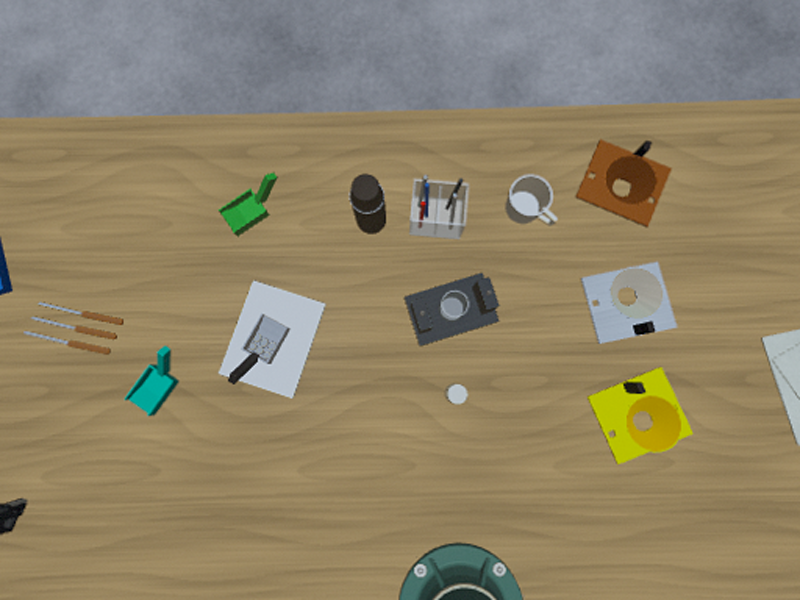

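The scene view shows the aluminium plate at (190,407), the stand at (345,328), the scoop on its tile at (475,250), the can at (456,348), the mug at (320,437) and the pot at (310,272). In the top view the plate is at (630,300), its tab at (643,327), the stand at (452,308), the scoop at (265,345) and the pot at (457,394). Next I'll enlarge the parts I need.

```bash
cat > h.py <<'E'
import numpy as np, cv2
from station import ctrl
def ray(n,uv):
    c=ctrl.camera_info(n); K=np.array([[c['fx'],0,c['cx']],[0,c['fy'],c['cy']],[0,0,1.]])
    p=(np.array(uv,float).reshape(-1,2)-[c['cx'],c['cy']])/[c['fx'],c['fy']]
    q=p.copy()
    for _ in range(20): q=p/(1+c['k1']*(q**2).sum(1,keepdims=True))
    T=np.array(c['T']); d=np.c_[q,np.ones(len(q))]@T[:3,:3].T
    return T[:3,3],d
def onz(n,uv,z):
    o,d=ray(n,uv); return o+d*((z-o[2])/d[:,2:])
def tri(a,b):
    A=np.zeros((3,3));r=np.zeros(3)
    for n,uv in(("scene",a),("top",b)):
        o,d=ray(n,uv); d=d[0]/np.linalg.norm(d[0]); P=np.eye(3)-np.outer(d,d); A+=P; r+=P@o
    return np.linalg.solve(A,r)
def proj(n,X):
    c=ctrl.camera_info(n); T=np.array(c['T']); p=(np.atleast_2d(X)-T[:3,3])@T[:3,:3]; q=p[:,:2]/p[:,2:]
    q=q*(1+c['k1']*(q**2).sum(1,keepdims=True)); return q*[c['fx'],c['fy']]+[c['cx'],c['cy']]
E
python3 - <<'E'
from h import *
rows=[]
boxes={"scene":[(120,258),(220,210),(302,160)],"top":[(404,193),(290,197),(174,217)]}
for n in boxes:
    im=np.load(n+"0.npy")[:,:,::-1]; r=[]
    for x,y in boxes[n]:
        c=im[y-37:y+38,x-33:x+33]; t=cv2.resize(c,(264,300),interpolation=cv2.INTER_CUBIC)
        for k in range(0,66,10): cv2.putText(t,str(x-33+k),(k*4,8),0,.3,(0,0,255))
        for k in range(5,75,10): cv2.putText(t,str(y-37+k),(0,k*4+4),0,.3,(0,0,255))
        r.append(t)
    rows.append(np.hstack(r))
cv2.imwrite("pics/c1.png",np.vstack(rows))
for n,lo,hi,pt in(("scene",0,40,(120,258)),("top",0,40,(404,193))):
    hsv=cv2.cvtColor(np.load(n+"0.npy"),cv2.COLOR_RGB2HSV)
    m=((hsv[:,:,1]<60)&(hsv[:,:,2]>130)).astype(np.uint8)
    num,l,st,ce=cv2.connectedComponentsWithStats(m)
    for i in range(1,num):
        if st[i,4]>60:
            c=max(cv2.findContours((l==i).astype(np.uint8),0,2)[0],key=cv2.contourArea)
            a=cv2.approxPolyDP(c,4,True)[:,0]
            print(n,st[i].tolist(),ce[i].round(1).tolist(),a.tolist() if len(a)<9 else len(a))
E
```

```text
scene [464, 101, 26, 15, 97] [477.0, 107.8] [[464, 102], [489, 115]]
scene [275, 139, 54, 49, 1738] [301.2, 164.0] 12
scene [193, 166, 11, 10, 82] [197.7, 170.1] [[200, 166], [193, 168], [196, 175], [203, 171]]
scene [215, 206, 12, 11, 98] [220.1, 211.1] [[222, 206], [215, 209], [216, 215], [225, 214]]
scene [0, 233, 34, 67, 1310] [11.4, 267.9] [[5, 233], [0, 235], [0, 299], [33, 278]]
scene [89, 233, 65, 59, 1851] [120.9, 260.9] [[132, 233], [89, 259], [110, 291], [153, 261]]
scene [234, 232, 41, 40, 756] [253.2, 253.7] 16
scene [444, 240, 15, 15, 68] [450.8, 246.5] [[444, 241], [458, 254], [458, 248], [449, 247], [452, 242]]
scene [460, 245, 15, 13, 90] [466.6, 250.9] [[461, 245], [461, 254], [474, 255]]
scene [411, 254, 15, 12, 94] [418.7, 259.2] [[423, 254], [411, 262], [425, 263]]
scene [182, 262, 37, 28, 459] [202.3, 277.6] [[210, 263], [182, 274], [196, 287], [210, 288], [218, 279]]
top [0, 0, 512, 76, 33148] [237.4, 35.4] 22
top [481, 0, 31, 21, 439] [499.1, 8.1] [[482, 1], [492, 10], [491, 17], [500, 20], [505, 13], [511, 19], [511, 0]]
top [326, 111, 31, 32, 414] [339.7, 128.3] [[330, 114], [328, 132], [355, 141], [351, 117], [341, 111]]
top [262, 114, 38, 39, 747] [279.6, 137.9] 12
top [372, 167, 62, 53, 2059] [401.9, 192.6] [[420, 167], [372, 178], [384, 219], [406, 215], [404, 208], [416, 204], [419, 212], [433, 209]]
top [139, 179, 70, 76, 2944] [175.0, 215.7] [[162, 179], [139, 238], [146, 241], [162, 224], [167, 228], [153, 243], [187, 254], [208, 194]]
top [282, 186, 14, 18, 170] [288.6, 196.3] [[293, 186], [283, 190], [282, 199], [292, 203], [295, 194], [283, 191]]
top [488, 210, 24, 76, 972] [503.2, 237.9] [[511, 210], [488, 216], [511, 285]]
top [15, 212, 29, 9, 69] [28.7, 215.5] [[15, 212], [43, 219]]
top [286, 246, 14, 13, 138] [292.3, 251.8] [[290, 246], [286, 253], [294, 258], [299, 252]]
top [278, 374, 39, 10, 87] [296.6, 377.4] [[278, 383], [294, 375], [316, 383], [301, 374]]
```

View pics/c1.png

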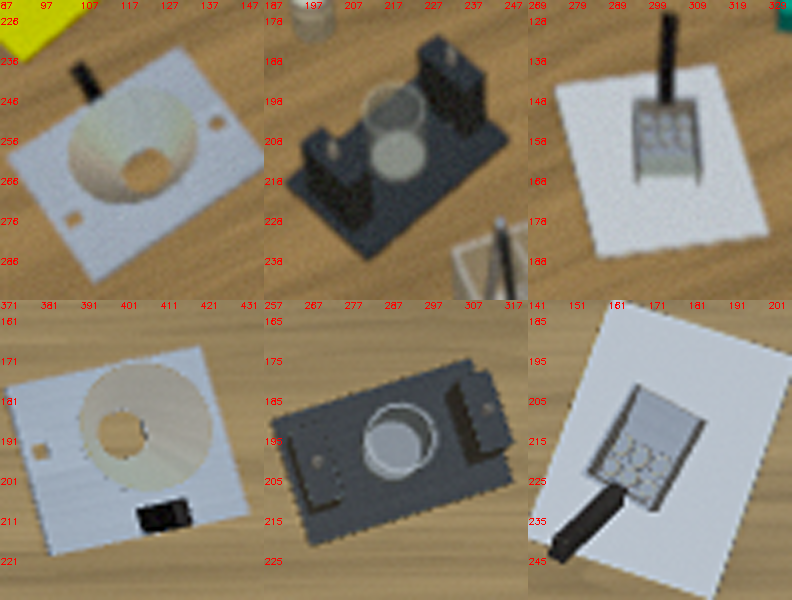

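The crops show the plate's corners and pin holes, the stand's base corners and pins, and the scoop's rims and handle. The tab is on the robot's side. The scoop's open lip points away from the robot and its handle points to the lower left.

```bash
python3 - <<'E'
from h import *
np.set_printoptions(precision=4,suppress=True)
ps=onz("scene",[(132.5,232.3),(89,260.5),(111.3,291.8),(153.2,261.8),(141.3,251.5),(105,275.8)],.006)
pt=onz("top",[(421,167.5),(372.3,177.8),(383.8,219.8),(433.3,209.8),(381,194)],.006)
print("plate scene\n",ps[:,:2],ps[:4].mean(0),"\nholes mid",ps[4:].mean(0),"\ntop\n",pt[:,:2],pt[:4].mean(0))
for nm,q in(("hole dir",ps[4]-ps[5]),("t edge",pt[0]-pt[1]),("t edge",pt[3]-pt[2]),("t e",pt[0]-pt[3]),("t e",pt[1]-pt[2])): print(nm,np.degrees(np.arctan2(q[1],q[0])),np.linalg.norm(q))
print("stand base scene",onz("scene",[(192.5,218.8),(213,238),(248.5,208)],.012)[:,:2])
b=onz("top",[(258.5,189.5),(309,174.5),(319.3,205.8),(268.3,221.5)],.012);print("top\n",b[:,:2],b.mean(0))
for q in(b[1]-b[0],b[2]-b[3],b[0]-b[3],b[1]-b[2]): print(np.degrees(np.arctan2(q[1],q[0])),np.linalg.norm(q))
a=tri((204,210.3),(270.3,200));c=tri((233.5,186.7),(313,187)); print("pins",a,c,(a+c)/2,np.linalg.norm(a-c),np.degrees(np.arctan2(*(a-c)[[1,0]])))
print("jar rim",onz("top",[(291,195.3)],.085))
s=onz("top",[(168.3,201.3),(185.8,210.3),(156.5,222.5),(172.8,233)],.04);print("scoop rim\n",s[:,:2],s.mean(0))
for q in (s[0]-s[2],s[1]-s[3],s[0]-s[1],s[2]-s[3]): print(np.degrees(np.arctan2(q[1],q[0])),np.linalg.norm(q))
print("handle end",tri((304.5,127.5),(148.5,242.5)))
t=onz("top",[(162,179),(208,194),(187,254),(139,238)],.01);print("tile",t[:,:2],t.mean(0))
print("pot",onz("top",[(292.3,251.8)],.055)," can",onz("scene",[(290,245),(294,205)],.0),onz("top",[(235,120)],.19)," mug",onz("top",[(340,120)],.075))
print("box",onz("top",[(263,150),(298,152),(300,117),(264,115)],.1))
E
```

```text
plate scene
 [[ 0.4662 -0.2781]
 [ 0.4952 -0.4267]
 [ 0.623  -0.4012]
 [ 0.5926 -0.2595]
 [ 0.5427 -0.2783]
 [ 0.5662 -0.401 ]] [ 0.5442 -0.3414  0.006 ] 
holes mid [ 0.5544 -0.3396  0.006 ] 
top
 [[ 0.6186 -0.406 ]
 [ 0.5904 -0.2584]
 [ 0.4633 -0.2828]
 [ 0.4901 -0.4297]
 [ 0.5405 -0.2806]] [ 0.5406 -0.3442  0.006 ]
hole dir 100.8659704922853 0.12485691712976801
t edge -79.20450701358622 0.15026766845863454
t edge -79.69500564790128 0.1493549270751459
t e 10.470244852623196 0.13068841660724564
t e 10.873570715151246 0.1294078466381319
stand base scene [[ 0.5153 -0.0926]
 [ 0.6095 -0.0655]
 [ 0.5656  0.0853]]
top
 [[ 0.5615  0.0863]
 [ 0.6039 -0.0675]
 [ 0.5084 -0.0937]
 [ 0.4649  0.0595]] [ 0.5347 -0.0039  0.012 ]
-74.57887770462457 0.15946568238292402
-74.15622388003914 0.15921037261728543
15.509106856213311 0.10029053525539383
15.360059027004098 0.09911603665876403
pins [0.5141 0.0034 0.0019] [ 0.5589 -0.0098  0.1983] [ 0.5365 -0.0032  0.1001] 0.2019335607163192 163.59241949224398
jar rim [[ 0.5324 -0.0034  0.085 ]]
scoop rim
 [[0.5285 0.3509]
 [0.501  0.2995]
 [0.4675 0.384 ]
 [0.4363 0.3364]] [0.4834 0.3427 0.04  ]
-28.51020846535913 0.06939110017154007
-29.68242802903136 0.07444649408899512
61.84810448606419 0.058299941329979656
56.78237100159971 0.05696796621898884
handle end [0.4108 0.3914 0.0881]
tile [[0.6007 0.3786]
 [0.5516 0.2389]
 [0.3751 0.3007]
 [0.4248 0.4432]] [0.4881 0.3403 0.01  ]
pot [[ 0.3765 -0.004   0.055 ]]  can [[0.7415 0.1381 0.    ]
 [0.6212 0.2274 0.    ]] [[0.7181 0.1442 0.19  ]]  mug [[ 0.7509 -0.1546  0.075 ]]
box [[ 0.6604  0.0718  0.1   ]
 [ 0.6522 -0.026   0.1   ]
 [ 0.7542 -0.0358  0.1   ]
 [ 0.7629  0.0663  0.1   ]]
```

```bash
cat >> h.py <<'E'
from scipy.spatial.transform import Rotation as Rn
def pose():
    s=ctrl.read_state(); return np.array(s['position']),Rn.from_quat(np.roll(s['ee_rot'],-1)),s
def down(yaw): # tool z down, tool y at yaw deg
    c,s=np.cos(np.radians(yaw)),np.sin(np.radians(yaw)); y=np.array([c,s,0]);z=np.array([0,0,-1.])
    return Rn.from_matrix(np.c_[np.cross(y,z),y,z])
def plan(p,R,P2,R2,n):
    """rows (turn deg, shift cm) from p,R to P2,R2 in n equal rows"""
    v=(R.inv()*R2).as_rotvec()/n; out=[]
    for k in range(n):
        out.append([np.degrees(v).round(1).tolist(),(R.inv().apply((P2-p)/n)*100).round(1).tolist()]); R=R*Rn.from_rotvec(v)
    return out
def show(P2,yaw,n):
    p,R,s=pose()
    y0=np.degrees(np.arctan2(*R.apply([0,1,0])[[1,0]]))
    print("at",p.round(4),"yaw",y0.round(2),"z",R.apply([0,0,1]).round(3),"w",round(s['width'],4),"t",s['time'])
    for r in plan(p,R,np.array(P2),yaw if isinstance(yaw,Rn) else down(yaw),n): print(r)
E
python3 -c "
from h import *
show([.5,.15,.34],-10,12)"
```

```text
at [0.257  0.6771 0.2302] yaw 69.22 z [-0.001 -0.002 -1.   ] w 0.0855 t 0.1
[[-0.0, 0.0, 6.6], [-3.5, -3.4, -0.9]]
[[-0.0, 0.0, 6.6], [-3.8, -3.0, -0.9]]
[[-0.0, 0.0, 6.6], [-4.1, -2.5, -0.9]]
[[-0.0, 0.0, 6.6], [-4.4, -2.0, -0.9]]
[[-0.0, 0.0, 6.6], [-4.6, -1.5, -0.9]]
[[-0.0, 0.0, 6.6], [-4.7, -1.0, -0.9]]
[[-0.0, 0.0, 6.6], [-4.8, -0.4, -0.9]]
[[-0.0, 0.0, 6.6], [-4.8, 0.1, -0.9]]
[[-0.0, 0.0, 6.6], [-4.8, 0.7, -0.9]]
[[-0.0, 0.0, 6.6], [-4.7, 1.2, -0.9]]
[[-0.0, 0.0, 6.6], [-4.5, 1.8, -0.9]]
[[-0.0, 0.0, 6.6], [-4.3, 2.3, -0.9]]
```

Request:
drive_tool(moves=[[[0,0,6.6],[-3.5,-3.4,-0.9],8.5],[[0,0,6.6],[-3.8,-3.0,-0.9],8.5],[[0,0,6.6],[-4.1,-2.5,-0.9],8.5],[[0,0,6.6],[-4.4,-2.0,-0.9],8.5],[[0,0,6.6],[-4.6,-1.5,-0.9],8.5],[[0,0,6.6],[-4.7,-1.0,-0.9],8.5],[[0,0,6.6],[-4.8,-0.4,-0.9],8.5],[[0,0,6.6],[-4.8,0.1,-0.9],8.5],[[0,0,6.6],[-4.8,0.7,-0.9],8.5],[[0,0,6.6],[-4.7,1.2,-0.9],8.5]])

```text
time: 1.35
position: [0.4585, 0.2368, 0.3214]
ee_rot: [-0.0, 0.688, 0.725, -0.0]
wrist_force: [0.8, 0.2, 0.3]
width: 0.0851
gripper_force: 0.0
```

```bash
python3 -c "
from h import *
show([.4886,-.3532,.2],-79.2,10)"
```

```text
at [0.4585 0.2368 0.3214] yaw 3.01 z [-0. -0. -1.] w 0.0851 t 1.35
[[-0.0, 0.0, 8.2], [-5.9, -0.0, 1.2]]
[[-0.0, 0.0, 8.2], [-5.8, 0.8, 1.2]]
[[-0.0, 0.0, 8.2], [-5.7, 1.7, 1.2]]
[[-0.0, 0.0, 8.2], [-5.4, 2.5, 1.2]]
[[-0.0, 0.0, 8.2], [-5.0, 3.2, 1.2]]
[[-0.0, 0.0, 8.2], [-4.5, 3.9, 1.2]]
[[-0.0, 0.0, 8.2], [-3.9, 4.5, 1.2]]
[[-0.0, 0.0, 8.2], [-3.2, 5.0, 1.2]]
[[-0.0, 0.0, 8.2], [-2.4, 5.4, 1.2]]
[[-0.0, 0.0, 8.2], [-1.6, 5.7, 1.2]]
```

Request:
drive_tool(moves=[[[0,0,8.2],[-5.9,0,1.2],8.5],[[0,0,8.2],[-5.8,0.8,1.2],8.5],[[0,0,8.2],[-5.7,1.7,1.2],8.5],[[0,0,8.2],[-5.4,2.5,1.2],8.5],[[0,0,8.2],[-5.0,3.2,1.2],8.5],[[0,0,8.2],[-4.5,3.9,1.2],8.5],[[0,0,8.2],[-3.9,4.5,1.2],8.5],[[0,0,8.2],[-3.2,5.0,1.2],8.5],[[0,0,8.2],[-2.4,5.4,1.2],8.5],[[0,0,8.2],[-1.6,5.7,1.2],8.5]])

```text
time: 2.6
position: [0.4923, -0.3546, 0.2004]
ee_rot: [-0.0, 0.995, 0.096, -0.0]
wrist_force: [0.1, 0.8, 0.6]
width: 0.085
gripper_force: 0.0
```

```bash
python3 -c "
from h import *
show([.4886,-.3532,.09],-79.2,3)"
```

```text
at [ 0.4923 -0.3546  0.2004] yaw -79.02 z [-0.     0.001 -1.   ] w 0.085 t 2.6
[[-0.0, 0.0, 0.1], [-0.1, -0.1, 3.7]]
[[-0.0, 0.0, 0.1], [-0.1, -0.1, 3.7]]
[[-0.0, 0.0, 0.1], [-0.1, -0.1, 3.7]]
```

Request:
drive_tool(moves=[[[0,0,0],[-0.2,-0.1,4],8.5],[[0,0,0],[-0.2,-0.1,4],8.5],[[0,0,0],[0,0,3],8.5],[[0,0,0],[0,0,0],8.5]])

```text
time: 3.1
position: [0.4865, -0.3505, 0.089]
ee_rot: [-0.002, 0.995, 0.098, -0.002]
wrist_force: [-0.2, -0.0, -0.3]
width: 0.0853
gripper_force: 0.0
```

```bash
python3 - <<'E'
from h import *
show([.4886,-.3532,.028],-79.2,3)
a=ctrl.grab_frame("scene")[:,:,::-1];b=ctrl.grab_frame("top")[:,:,::-1]
cv2.imwrite("pics/g1.png",np.hstack([cv2.resize(i[y:y+100,x:x+90],(396,440),interpolation=cv2.INTER_CUBIC) for i,x,y in((a,75,200),(b,360,155))]))
E
```

```text
at [ 0.4865 -0.3505  0.089 ] yaw -78.78 z [-0.004  0.003 -1.   ] w 0.0853 t 3.1
[[-0.1, 0.1, 0.1], [0.1, 0.1, 2.0]]
[[-0.1, 0.1, 0.1], [0.1, 0.1, 2.0]]
[[-0.1, 0.1, 0.1], [0.1, 0.1, 2.0]]
```

View pics/g1.png

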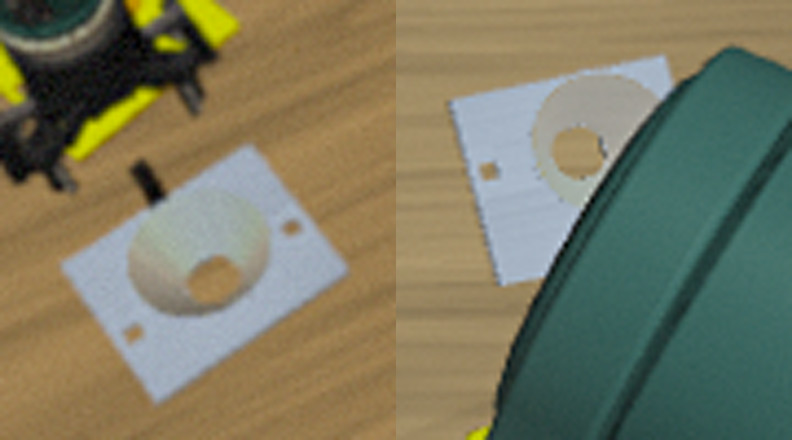

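The crops show the open fingers on either side of the black tab (scene crop: fingertips at (62,180) and (192,100), tab at (147,180)). The yellow plate is clear of the fingers. I'll check the finger midpoint against the camera.

```bash
python3 - <<'E'
from h import *
print(onz("scene",[(75+127/4.4,200+140/4.4)],.104), "tab top", onz("scene",[(75+140/4.4,200+168/4.4)],.068))
E
```

```text
[[ 0.4854244  -0.35135512  0.104     ]] tab top [[ 0.4868521  -0.35237857  0.068     ]]
```

Request:
drive_tool(moves=[[[0,0,0],[0,0.1,2],8.5],[[0,0,0],[0,0.1,2],8.5],[[0,0,0],[0,0,2],8.5],[[0,0,0],[0,0,0],8.5]])

```text
time: 3.7
position: [0.4871, -0.3529, 0.0292]
ee_rot: [-0.001, 0.995, 0.098, -0.001]
wrist_force: [-0.2, -0.1, 0.4]
width: 0.0852
gripper_force: 0.0
```

Request:
drive_tool(moves=[[[0,0,0],[0,0,0],0],[[0,0,0],[0,0,0],0],[[0,0,0],[0,0,0],0],[[0,0,0],[0,0,0],0],[[0,0,0],[0,0,0],0],[[0,0,0],[0,0,0],0]], squeeze=100)

```text
time: 4.45
position: [0.4886, -0.354, 0.0319]
ee_rot: [-0.0, 0.995, 0.098, 0.0]
wrist_force: [-0.3, 1.9, 5.4]
width: 0.0106
gripper_force: 98.0
```

Request:
drive_tool(moves=[[[0,0,0],[0,0,-1],0],[[0,0,0],[0,0,-4],0],[[0,0,0],[0,0,-5],0],[[0,0,0],[0,0,-5],0],[[0,0,0],[0,0,-2],0],[[0,0,0],[0,0,0],0]])

```text
time: 5.2
position: [0.4886, -0.3541, 0.2019]
ee_rot: [0.0, 0.995, 0.098, 0.001]
wrist_force: [-0.0, -0.2, -3.6]
width: 0.0107
gripper_force: 97.7
```

```bash
python3 -c "
from h import *
show([.4729,-.0211,.17],-74.5,9)"
```

```text
at [ 0.4886 -0.3541  0.2019] yaw -78.77 z [ 0.002 -0.001 -1.   ] w 0.0107 t 5.2
[[0.0, -0.0, -0.5], [0.5, -3.7, 0.4]]
[[0.0, -0.0, -0.5], [0.6, -3.7, 0.4]]
[[0.0, -0.0, -0.5], [0.6, -3.7, 0.4]]
[[0.0, -0.0, -0.5], [0.6, -3.6, 0.4]]
[[0.0, -0.0, -0.5], [0.7, -3.6, 0.4]]
[[0.0, -0.0, -0.5], [0.7, -3.6, 0.4]]
[[0.0, -0.0, -0.5], [0.7, -3.6, 0.4]]
[[0.0, -0.0, -0.5], [0.8, -3.6, 0.4]]
[[0.0, -0.0, -0.5], [0.8, -3.6, 0.4]]
```

Request:
drive_tool(moves=[[[0,0,-0.5],[0.5,-3.7,0.4],0],[[0,0,-0.5],[0.6,-3.7,0.4],0],[[0,0,-0.5],[0.6,-3.7,0.4],0],[[0,0,-0.5],[0.6,-3.6,0.4],0],[[0,0,-0.5],[0.7,-3.6,0.4],0],[[0,0,-0.5],[0.7,-3.6,0.4],0],[[0,0,-0.5],[0.7,-3.6,0.4],0],[[0,0,-0.5],[0.8,-3.6,0.4],0],[[0,0,-0.5],[0.8,-3.6,0.4],0],[[0,0,0],[0,0,0],0]])

```text
time: 6.45
position: [0.4695, -0.018, 0.1627]
ee_rot: [-0.001, 0.99, 0.14, -0.003]
wrist_force: [0.1, -0.5, -2.9]
width: 0.0107
gripper_force: 98.0
```

```bash
python3 - <<'E'
from h import *
show([.4729,-.0211,.155],-74.5,2)
r=[]
for n,cx,cy in(("scene",215,190),("top",290,190)):
    i=ctrl.grab_frame(n); np.save(n+"1.npy",i); i=i[:,:,::-1]
    t=cv2.resize(i[cy-50:cy+50,cx-45:cx+45],(396,440),interpolation=cv2.INTER_CUBIC)
    for k in range(0,90,15): cv2.putText(t,str(cx-45+k),(int(k*4.4),8),0,.3,(0,0,255))
    for k in range(5,100,15): cv2.putText(t,str(cy-50+k),(0,int(k*4.4)+4),0,.3,(0,0,255))
    r.append(t)
cv2.imwrite("pics/s1.png",np.hstack(r))
E
```

```text
at [ 0.4695 -0.018   0.1627] yaw -73.92 z [-0.007  0.001 -1.   ] w 0.0107 t 6.45
[[-0.1, 0.2, 0.3], [0.1, 0.2, 0.4]]
[[-0.1, 0.2, 0.3], [0.1, 0.2, 0.4]]
```

View pics/s1.png

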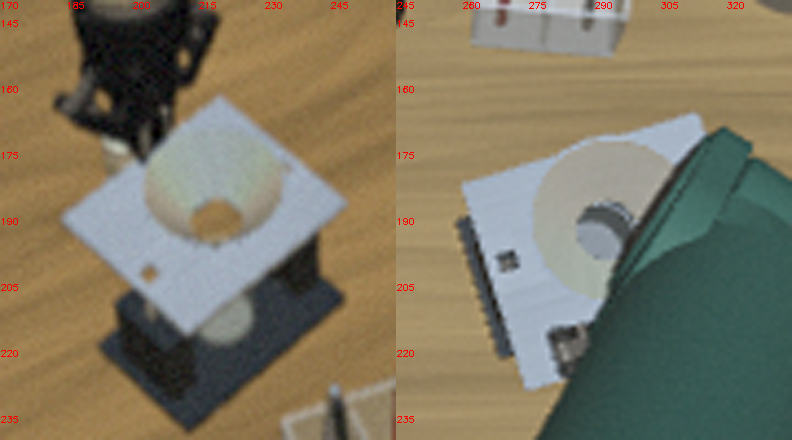

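The scene crop shows the held plate just above the stand, with its corners at (220,95), (62,217), (190,335) and (346,202) and a pin hole at (149,272). In the top crop a pin already shows through the left hole at (508,261). Next I'll compare plate and stand in each camera.

```bash
python3 - <<'E'
from h import *
np.set_printoptions(precision=4,suppress=True)
ang=lambda q:round(np.degrees(np.arctan2(q[1],q[0])),2)
s=onz("scene",[(220,161.6),(184.1,189.3),(213.2,216.1),(248.6,185.9),(203.9,201.8),(235.2,178.2)],.137)
t=onz("top",[(259.8,182),(313,165.9),(275,228.2),(270.5,199.3)],.137)
print(s[:,:2],t[:,:2])
for q in(s[0]-s[1],s[3]-s[2],s[3]-s[0],s[2]-s[1],s[5]-s[4]):print(ang(q),np.linalg.norm(q))
print("top")
for q in(t[0]-t[1],t[0]-t[2]):print(ang(q),np.linalg.norm(q))
x=np.array([np.cos(np.radians(15.5)),np.sin(np.radians(15.5)),0])
print("origin scene",s[:4].mean(0)+.012*x,"holes",s[4:].mean(0)," top",(t[1]+t[2])/2+.012*x)
for n,uv in(("scene",[(233.5,186.7),(204,210.3)]),("top",[(270.3,200),(313,187)])):
    p=onz(n,uv,.098);print(n,"pins",p[:,:2],p.mean(0),ang(p[0]-p[1]),np.linalg.norm(p[0]-p[1]))
bs=onz("scene",[(192.5,218.8),(248.5,208)],.012);print("base scene mid",bs.mean(0))
E
```

```text
[[ 0.4389  0.0515]
 [ 0.4817 -0.0914]
 [ 0.6086 -0.0558]
 [ 0.564   0.0863]
 [ 0.5509 -0.0583]
 [ 0.5189  0.0637]] [[ 0.5632  0.0834]
 [ 0.6036 -0.0598]
 [ 0.4402  0.0468]
 [ 0.5163  0.0563]]
106.66 0.1491587746664381
107.44 0.14895079284226556
15.56 0.12981534161103686
15.67 0.13182292915406857
104.69 0.1261336300292001
top
105.75 0.14885740652672627
16.59 0.12839783438628052
origin scene [0.5349 0.0008 0.137 ] holes [0.5349 0.0027 0.137 ]  top [ 0.5335 -0.0033  0.137 ]
scene pins [[ 0.5204  0.0559]
 [ 0.5548 -0.0632]] [ 0.5376 -0.0036  0.098 ] 106.1 0.12395021826278797
top pins [[ 0.5189  0.0552]
 [ 0.5525 -0.0636]] [ 0.5357 -0.0042  0.098 ] 105.76 0.12345481580560894
base scene mid [ 0.5405 -0.0036  0.012 ]
```

Request:
drive_tool(moves=[[[0,0.2,0],[0.1,0.2,0.8],0],[[0,0.2,0],[0.1,0.2,0.8],0],[[0,0,0],[0,0,0],0],[[0,0,0],[0,0,0],0]])

```text
time: 7.05
position: [0.475, -0.0256, 0.1493]
ee_rot: [-0.0, 0.991, 0.136, 0.003]
wrist_force: [0.7, 0.2, -2.1]
width: 0.0105
gripper_force: 98.0
```

```bash
python3 - <<'E'
from h import *
show([.4729,-.0211,.12],-74.5,2)
r=[]
for n,cx,cy in(("scene",215,195),("top",285,195)):
    i=ctrl.grab_frame(n); i=i[:,:,::-1]
    t=cv2.resize(i[cy-40:cy+40,cx-35:cx+35],(399,456),interpolation=cv2.INTER_CUBIC)
    r.append(t)
cv2.imwrite("pics/s2.png",np.hstack(r))
E
```

```text
at [ 0.475  -0.0256  0.1493] yaw -74.34 z [ 0.007  0.002 -1.   ] w 0.0105 t 7.05
[[0.0, -0.2, 0.1], [-0.1, -0.2, 1.5]]
[[0.0, -0.2, 0.1], [-0.0, -0.2, 1.5]]
```

View pics/s2.png

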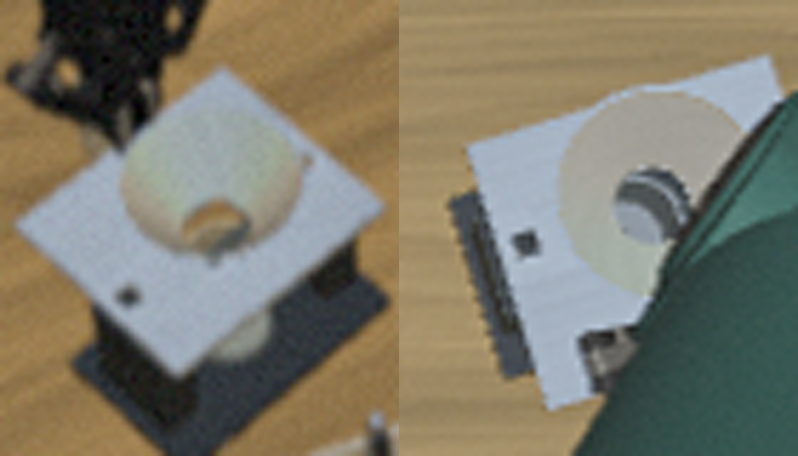

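The plate is lower over the stand. The holes are at scene crop (128,296) and (305,160) and at top crop (526,243). I'll measure again.

```bash
python3 - <<'E'
from h import *
np.set_printoptions(precision=4,suppress=True)
ang=lambda q:round(np.degrees(np.arctan2(q[1],q[0])),2)
z=.123
s=onz("scene",[(218.9,166.9),(183,194.5),(211.6,221),(247.5,191.5),(202.5,206.9),(233.5,183.1)],z)
t=onz("top",[(262.3,181),(314.7,164.6),(276.3,226.8),(272.3,197.6)],z)
x=np.array([np.cos(np.radians(15.9)),np.sin(np.radians(15.9)),0]);y=np.array([-x[1],x[0],0])
for q in(s[0]-s[1],s[3]-s[2],s[3]-s[0],s[2]-s[1],s[5]-s[4],t[0]-t[1],t[0]-t[2]):print(ang(q),np.linalg.norm(q))
print("origin scene",s[:4].mean(0)+.012*x,"holes",s[4:].mean(0)," top",(t[1]+t[2])/2+.012*x,"hole",t[3]-.062*y)
print("target: scene .5376,-.0036; top .5357,-.0042")
E
```

```text
106.35 0.14885164274920065
106.16 0.14822523685691325
15.47 0.13072076163609694
15.74 0.13021755489667816
105.06 0.1259861024349669
106.3 0.14937270345092873
15.33 0.128450780241683
origin scene [ 0.5416 -0.0075  0.123 ] holes [ 0.5403 -0.006   0.123 ]  top [ 0.5387 -0.009   0.123 ] hole [ 0.5394 -0.0089  0.123 ]
target: scene .5376,-.0036; top .5357,-.0042
```

Request:
drive_tool(moves=[[[0,-0.3,0],[-0.2,-0.5,0],0],[[0,0,0],[0,0,0],0],[[0,0,0],[0,0,0],0],[[0,0,0],[0,0,0],0]])

```text
time: 7.65
position: [0.4719, -0.0209, 0.1494]
ee_rot: [-0.0, 0.991, 0.137, 0.001]
wrist_force: [0.1, 0.8, -2.8]
width: 0.0109
gripper_force: 98.1
```

```bash
python3 - <<'E'
from h import *
show([.475-.0033,-.0256+.0041,.1493],-74.34,1)
E
```

```text
at [ 0.4719 -0.0209  0.1494] yaw -74.28 z [ 0.002  0.    -1.   ] w 0.0109 t 7.65
[[0.0, -0.1, 0.1], [-0.0, 0.1, 0.0]]
```

Request:
drive_tool(moves=[[[0,0,0],[0,0,0.5],0],[[0,0,0],[0,0,0.5],0],[[0,0,0],[0,0,0.5],0],[[0,0,0],[0,0,0.5],0],[[0,0,0],[0,0,0.3],0],[[0,0,0],[0,0,0],0]])

```text
time: 8.4
position: [0.4717, -0.0209, 0.1261]
ee_rot: [-0.0, 0.991, 0.137, 0.001]
wrist_force: [-0.1, 0.0, -3.0]
width: 0.0108
gripper_force: 98.1
```

No contact force, so both pins are in the holes. Lowering to flush.

Request:
drive_tool(moves=[[[0,0,0],[0,0,0.3],0],[[0,0,0],[0,0,0.2],0],[[0,0,0],[0,0,0.1],0],[[0,0,0],[0,0,0],0]])

```text
time: 8.9
position: [0.4718, -0.0209, 0.1203]
ee_rot: [-0.0, 0.991, 0.137, 0.001]
wrist_force: [-0.6, -0.6, -1.7]
width: 0.0106
gripper_force: 98.1
```

Request:
drive_tool(moves=[[[0,0,0],[0,0,0.1],0],[[0,0,0],[0,0,0.1],0],[[0,0,0],[0,0,0],0]])

```text
time: 9.28
position: [0.4717, -0.0209, 0.1195]
ee_rot: [-0.001, 0.991, 0.136, 0.001]
wrist_force: [-5.7, 2.0, 13.7]
width: 0.011
gripper_force: 100.8
```

Request:
drive_tool(moves=[[[0,0,0],[0,0,0],5],[[0,0,0],[0,0,0],5],[[0,0,0],[0,0,0],5],[[0,0,0],[0,0,-2],5],[[0,0,0],[0,0,-5],8.5],[[0,0,0],[0,0,-5],8.5],[[0,0,0],[0,0,-5],8.5],[[0,0,0],[0,0,-3],8.5]])

```text
time: 10.28
position: [0.4722, -0.0213, 0.3204]
ee_rot: [-0.0, 0.991, 0.137, 0.002]
wrist_force: [0.9, 0.5, -0.6]
width: 0.0852
gripper_force: 0.0
```

```bash
python3 - <<'E'
from h import *
r=[]
for n,cx,cy in(("scene",225,190),("top",290,195)):
    i=ctrl.grab_frame(n); i=i[:,:,::-1]
    r.append(cv2.resize(i[cy-45:cy+45,cx-50:cx+50],(400,360),interpolation=cv2.INTER_CUBIC))
cv2.imwrite("pics/s3.png",np.hstack(r))
show([.4,.4,.31],-40,8)
E
```

```text
at [ 0.4737 -0.0214  0.3211] yaw -74.27 z [ 0.008  0.002 -1.   ] w 0.085 t 10.375
[[0.0, -0.1, -4.3], [0.5, -5.3, 0.1]]
[[0.0, -0.1, -4.3], [0.9, -5.3, 0.1]]
[[0.0, -0.1, -4.3], [1.3, -5.2, 0.1]]
[[0.0, -0.1, -4.3], [1.7, -5.1, 0.1]]
[[0.0, -0.1, -4.3], [2.1, -4.9, 0.1]]
[[0.0, -0.1, -4.3], [2.4, -4.8, 0.1]]
[[0.0, -0.1, -4.3], [2.8, -4.6, 0.1]]
[[0.0, -0.1, -4.3], [3.1, -4.3, 0.1]]
```

View pics/s3.png

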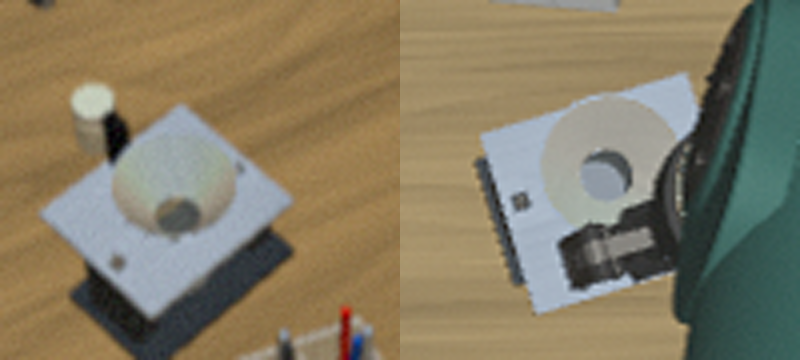

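The plate looks seated, with the pins showing in both holes (scene crop (118,262) and (240,168)). I'll check that numerically and refine the scoop pose by triangulation.

```bash
python3 - <<'E'
from h import *
np.set_printoptions(precision=4,suppress=True)
ang=lambda q:round(np.degrees(np.arctan2(q[1],q[0])),2)
s=onz("scene",[(175+180/4,145+104/4),(175+41/4,145+213/4),(175+154/4,145+321/4),(175+293/4,145+200/4)],.094)
x=np.array([.9617,.274,0]);print("plate origin scene",s.mean(0)+.012*x,ang(s[0]-s[1]),ang(s[3]-s[2]),np.linalg.norm(s[0]-s[1]),np.linalg.norm(s[3]-s[0]))
# scoop
bl=tri((311.3,148),(156.5,222.5));br=tri((295.5,148),(172.8,233))
fl=tri((311.7,169.2),(168.3,201.3));fr=tri((296,169.2),(185.8,210.3))
print("back",bl,br,"front",fl,fr)
for q in(bl-br,fl-fr,fl-bl,fr-br):print(ang(q),np.linalg.norm(q[:2]))
# handle: dark mask in both old images
for n,(x0,y0,x1,y1) in(("scene",(290,118,320,150)),("top",(140,215,172,252))):
    g=cv2.cvtColor(np.load(n+"0.npy"),cv2.COLOR_RGB2GRAY)[y0:y1,x0:x1]; m=(g<70).astype(np.uint8)
    k,l,st,ce=cv2.connectedComponentsWithStats(m); i=1+st[1:,4].argmax()
    r=cv2.minAreaRect(np.argwhere(l==i)[:,::-1].astype(np.float32)); print(n,st[i],(cv2.boxPoints(r)+[x0,y0]).round(1).tolist())
E
```

```text
plate origin scene [ 0.5387 -0.0028  0.094 ] 106.71 107.64 0.14792814164855617 0.13030114333259896
back [0.4684 0.3864 0.0399] [0.4376 0.3406 0.0335] front [0.5313 0.3563 0.0111] [0.5041 0.3062 0.01  ]
56.04 0.055221943464936064
61.51 0.05703820401305745
-25.58 0.06968873936310481
-27.37 0.07487872372254877
scene [11  8  6 24 84] [[300.0, 148.7], [302.1, 125.8], [306.2, 126.2], [304.1, 149.1]]
top [  6  11  20  20 144] [[144.4, 241.3], [162.7, 224.5], [166.8, 229.0], [148.6, 245.8]]
```

Request:
drive_tool(moves=[[[0,0,-4.3],[0.5,-5.3,0],8.5],[[0,0,-4.3],[0.9,-5.3,0],8.5],[[0,0,-4.3],[1.3,-5.2,0],8.5],[[0,0,-4.3],[1.7,-5.1,0],8.5],[[0,0,-4.3],[2.1,-4.9,0],8.5],[[0,0,-4.3],[2.4,-4.8,0],8.5],[[0,0,0],[0,0,0],8.5]])

```text
time: 11.25
position: [0.4122, 0.3003, 0.3167]
ee_rot: [0.0, 0.933, 0.359, 0.0]
wrist_force: [-0.3, -0.7, -0.4]
width: 0.0848
gripper_force: 0.0
```

```bash
python3 - <<'E'
from h import *
np.set_printoptions(precision=4,suppress=True)
o1,d1=ray("scene",[(302.05,148.9),(304.15,126)]);o2,d2=ray("top",[(164.75,226.75),(146.5,243.5)])
n1=np.cross(*d1);n2=np.cross(*d2);n1/=np.linalg.norm(n1);n2/=np.linalg.norm(n2)
d=np.cross(n1,n2);d/=np.linalg.norm(d);d*=np.sign(d[2])
print("axis dir",d,"yaw",np.degrees(np.arctan2(-d[1],-d[0])),"lean",np.degrees(np.arccos(d[2])))
for z in(.04,.075,.0947):
    p=np.linalg.solve(np.array([n1,n2,[0,0,1.]]),[n1@o1,n2@o2,z]);print(p)
for yaw in(-28,-30,-32):
    x=np.array([np.cos(np.radians(yaw)),np.sin(np.radians(yaw))]); print(yaw,"grip from pan centre",np.array([.4853,.3474])-.071*x)
show([.4248,.3817,.2],-120.,4)
print(ctrl.read_state()['joints'].round(2))
# gripper check
E
```

```text
axis dir [-0.5368  0.3554  0.7652] yaw -33.503084079844996 lean 40.074052019723204
[0.4553 0.3593 0.04  ]
[0.4307 0.3756 0.075 ]
[0.4169 0.3847 0.0947]
-28 grip from pan centre [0.4226 0.3807]
-30 grip from pan centre [0.4238 0.3829]
-32 grip from pan centre [0.4251 0.385 ]
at [0.4122 0.3003 0.3167] yaw -47.95 z [ 0.    -0.001 -1.   ] w 0.0848 t 11.25
[[0.0, -0.0, 18.0], [1.6, -1.3, 2.9]]
[[0.0, -0.0, 18.0], [1.1, -1.7, 2.9]]
[[0.0, -0.0, 18.0], [0.5, -2.0, 2.9]]
[[0.0, -0.0, 18.0], [-0.1, -2.1, 2.9]]
[-1.42  0.3   0.89  2.02 -0.29  0.95 -1.22]
```

```bash
cat >> h.py <<'E'
def scoopR(yaw,th): # tool orientation with handle held, scoop yaw and pour angle (deg)
    return down(yaw+90)*Rn.from_rotvec([0,np.radians(th-35),0])
E
python3 -c "
from h import *
np.set_printoptions(precision=4,suppress=True)
print(scoopR(-30.5,0).apply([0,0,1]))
show([.3786,.4094,.18],scoopR(-30.5,0),12)"
```

```text
[ 0.4942 -0.2911 -0.8192]
at [0.4122 0.3003 0.3167] yaw -47.95 z [ 0.    -0.001 -1.   ] w 0.0848 t 11.25
[[-2.7, -2.0, -8.6], [0.4, -0.9, 1.1]]
[[-2.7, -2.0, -8.6], [0.6, -0.8, 1.1]]
[[-2.7, -2.0, -8.6], [0.7, -0.8, 1.0]]
[[-2.7, -2.0, -8.6], [0.9, -0.7, 1.0]]
[[-2.7, -2.0, -8.6], [1.0, -0.6, 0.9]]
[[-2.7, -2.0, -8.6], [1.1, -0.5, 0.8]]
[[-2.7, -2.0, -8.6], [1.2, -0.4, 0.8]]
[[-2.7, -2.0, -8.6], [1.3, -0.2, 0.7]]
[[-2.7, -2.0, -8.6], [1.3, -0.0, 0.7]]
[[-2.7, -2.0, -8.6], [1.3, 0.1, 0.6]]
[[-2.7, -2.0, -8.6], [1.3, 0.3, 0.6]]
[[-2.7, -2.0, -8.6], [1.3, 0.5, 0.5]]
```

Request:
drive_tool(moves=[[[-2.7,-2,-8.6],[0.4,-0.9,1.1],8.5],[[-2.7,-2,-8.6],[0.6,-0.8,1.1],8.5],[[-2.7,-2,-8.6],[0.7,-0.8,1.0],8.5],[[-2.7,-2,-8.6],[0.9,-0.7,1.0],8.5],[[-2.7,-2,-8.6],[1.0,-0.6,0.9],8.5],[[-2.7,-2,-8.6],[1.1,-0.5,0.8],8.5],[[-2.7,-2,-8.6],[1.2,-0.4,0.8],8.5],[[-2.7,-2,-8.6],[1.3,-0.2,0.7],8.5],[[-2.7,-2,-8.6],[1.3,0,0.7],8.5],[[-2.7,-2,-8.6],[1.3,0.1,0.6],8.5]])

```text
time: 12.5
position: [0.3883, 0.3844, 0.2033]
ee_rot: [0.254, 0.408, 0.874, -0.072]
wrist_force: [0.0, 0.4, -0.1]
width: 0.0848
gripper_force: 0.0
```

```bash
python3 -c "
from h import *
print(ctrl.read_state()['joints'].round(2))
show([.3786,.4094,.158],scoopR(-30.5,0),3)"
```

```text
[-1.6   0.56  0.63  2.07  0.31  0.73 -0.57]
at [0.3883 0.3844 0.2033] yaw 41.26 z [ 0.385 -0.333 -0.861] w 0.0848 t 12.5
[[-2.0, -1.3, -5.9], [1.5, 0.2, 0.9]]
[[-2.0, -1.3, -5.9], [1.5, 0.3, 0.9]]
[[-2.0, -1.3, -5.9], [1.5, 0.4, 0.9]]
```

Request:
drive_tool(moves=[[[-2,-1.3,-5.9],[1.5,0.2,0.9],8.5],[[-2,-1.3,-5.9],[1.5,0.3,0.9],8.5],[[-2,-1.3,-5.9],[1.5,0.4,0.9],8.5],[[0,0,0],[0,0,0],8.5]])

```text
time: 13.0
position: [0.3774, 0.409, 0.1566]
ee_rot: [0.289, 0.253, 0.92, -0.079]
wrist_force: [-0.1, -0.9, -0.1]
width: 0.085
gripper_force: 0.0
```

```bash
python3 - <<'E'
from h import *
print(ctrl.read_state()['joints'].round(2))
show([.4379,.3745,.0594],scoopR(-30.5,0),3)
r=[]
for n,cx,cy in(("scene",300,150),("top",170,220)):
    i=ctrl.grab_frame(n); np.save(n+"2.npy",i); i=i[:,:,::-1]
    t=cv2.resize(i[cy-50:cy+50,cx-45:cx+45],(396,440),interpolation=cv2.INTER_CUBIC)
    r.append(t)
cv2.imwrite("pics/g2.png",np.hstack(r))
E
```

```text
[-1.66  0.65  0.61  2.12  0.47  0.58 -0.51]
at [0.3774 0.409  0.1566] yaw 59.2 z [ 0.492 -0.293 -0.82 ] w 0.085 t 13.0
[[-0.0, -0.0, -0.1], [-0.0, 0.0, 4.0]]
[[-0.0, -0.0, -0.1], [-0.0, 0.0, 4.0]]
[[-0.0, -0.0, -0.1], [-0.0, 0.0, 4.0]]
```

View pics/g2.png

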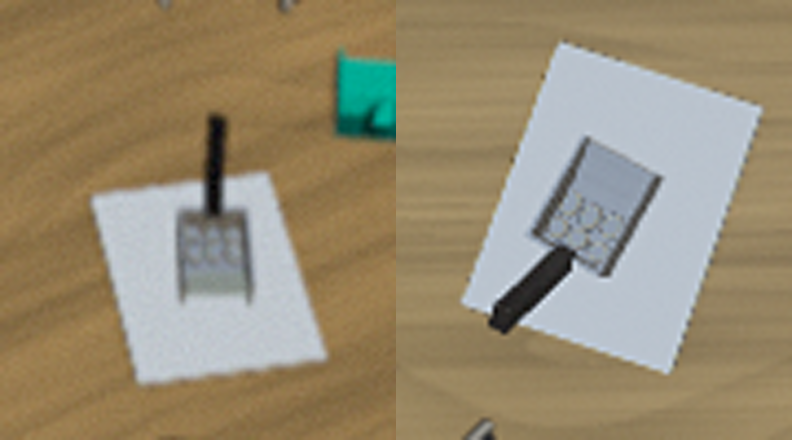

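The scoop is untouched. Its handle end is at (215,118) in the scene crop and the open fingertips are at (163,3) and (287,3). I'll compare the tool's approach line with the handle in both views.

```bash
python3 - <<'E'
from h import *
np.set_printoptions(precision=2,suppress=True)
p,R,s=pose(); z=R.apply([0,0,1])
tipmid=p-.013*z
print("tip mid seen (306.1,100.7) pred",proj("scene",tipmid))
for n,(cx,cy) in(("scene",(300,150)),("top",(170,220))):
    for k in(.08,.10,.12,.14): print(n,k,(proj(n,p+k*z)-[cx-45,cy-50])*4.4)
E
```

```text
tip mid seen (306.1,100.7) pred [[306.3  101.62]]
scene 0.08 [[217.58 126.07]]
scene 0.1 [[215.88 150.95]]
scene 0.12 [[214.21 175.6 ]]
scene 0.14 [[212.55 200.01]]
top 0.08 [[109.83 305.83]]
top 0.1 [[127.24 289.95]]
top 0.12 [[144.03 274.63]]
top 0.14 [[160.23 259.86]]
```

Request:
drive_tool(moves=[[[0,0,0],[0,0,4],8.5],[[0,0,0],[0,-0.1,4],8.5],[[0,0,0],[0,0,3],8.5],[[0,0,0],[0,0,0.7],8.5],[[0,0,0],[0,0,0],8.5]])

```text
time: 13.72
position: [0.4366, 0.3756, 0.0632]
ee_rot: [0.29, 0.255, 0.919, -0.077]
wrist_force: [-0.4, -0.8, 0.7]
width: 0.0851
gripper_force: 0.0
```

Request:
drive_tool(moves=[[[0,0,0],[0,0,0],3],[[0,0,0],[0,0,0],3],[[0,0,0],[0,0,0],1.0],[[0,0,0],[0,0,0],1.0],[[0,0,0],[0,0,0],0.5],[[0,0,0],[0,0,0],0.5],[[0,0,0],[0,0,0],0.5]], squeeze=80)

```text
time: 14.6
position: [0.4359, 0.3762, 0.0629]
ee_rot: [0.29, 0.254, 0.92, -0.077]
wrist_force: [-3.3, 1.3, 6.0]
width: 0.0129
gripper_force: 77.8
```

```bash
python3 -c "
from h import *
show([.4379,.3745,.0594],scoopR(-30.5,0),1)"
```

```text
at [0.4359 0.3762 0.0629] yaw 59.22 z [ 0.494 -0.289 -0.82 ] w 0.0129 t 14.6
[[0.1, -0.1, -0.4], [-0.0, -0.0, 0.4]]
```

```bash
python3 -c "
from h import *
show([.4359,.3762,.2629],scoopR(-30.5,0),6)"
```

```text
at [0.4359 0.3762 0.0629] yaw 59.22 z [ 0.494 -0.289 -0.82 ] w 0.0129 t 14.6
[[0.0, -0.0, -0.1], [-1.9, 0.0, -2.7]]
[[0.0, -0.0, -0.1], [-1.9, 0.0, -2.7]]
[[0.0, -0.0, -0.1], [-1.9, 0.0, -2.7]]
[[0.0, -0.0, -0.1], [-1.9, 0.0, -2.7]]
[[0.0, -0.0, -0.1], [-1.9, 0.0, -2.7]]
[[0.0, -0.0, -0.1], [-1.9, 0.0, -2.7]]
```

Request:
drive_tool(moves=[[[0,0,0],[-0.6,0,-0.8],0.5],[[0,0,0],[-1.2,0,-1.6],0.5],[[0,0,0],[-1.9,0,-2.7],0.5],[[0,0,0],[-1.9,0,-2.7],0.5],[[0,0,0],[-1.9,0,-2.7],0.5],[[0,0,0],[-1.9,0,-2.7],0.5],[[0,0,0],[-1.2,0,-1.6],0.5],[[0,0,0],[0,0,0],0.5]], squeeze=110)

```text
time: 15.6
position: [0.4376, 0.3735, 0.2456]
ee_rot: [0.289, 0.255, 0.919, -0.076]
wrist_force: [-0.9, -0.3, -2.8]
width: 0.0125
gripper_force: 107.3
```

```bash
python3 -c "
from h import *
print(ctrl.read_state()['joints'].round(2))
show([.498,.103,.26],scoopR(-70,0),10)"
```

```text
[-1.57  0.49  0.64  2.08  0.52  0.69 -0.37]
at [0.4376 0.3735 0.2456] yaw 59.13 z [ 0.494 -0.287 -0.821] w 0.0125 t 15.6
[[2.3, -0.0, 3.2], [-1.7, -2.0, 1.0]]
[[2.3, -0.0, 3.2], [-1.8, -1.9, 1.0]]
[[2.3, -0.0, 3.2], [-1.9, -1.7, 1.1]]
[[2.3, -0.0, 3.2], [-2.0, -1.6, 1.2]]
[[2.3, -0.0, 3.2], [-2.0, -1.4, 1.2]]
[[2.3, -0.0, 3.2], [-2.1, -1.3, 1.3]]
[[2.3, -0.0, 3.2], [-2.2, -1.1, 1.3]]
[[2.3, -0.0, 3.2], [-2.2, -0.9, 1.4]]
[[2.3, -0.0, 3.2], [-2.3, -0.7, 1.4]]
[[2.3, -0.0, 3.2], [-2.3, -0.5, 1.4]]
```

Request:
drive_tool(moves=[[[1,0,1.4],[-0.8,-0.9,0.5],0.5],[[2.3,0,3.2],[-1.8,-1.9,1.0],0.5],[[2.3,0,3.2],[-1.9,-1.7,1.1],0.5],[[2.3,0,3.2],[-2.0,-1.6,1.2],0.5],[[2.3,0,3.2],[-2.0,-1.4,1.2],0.5],[[2.3,0,3.2],[-2.1,-1.3,1.3],0.5],[[2.3,0,3.2],[-2.2,-1.1,1.3],0.5],[[2.3,0,3.2],[-2.2,-0.9,1.4],0.5],[[2.3,0,3.2],[-2.3,-0.7,1.4],0.5],[[1,0,1.4],[-1,-0.3,0.6],0.5]])

```text
time: 16.85
position: [0.5004, 0.1321, 0.259]
ee_rot: [0.251, 0.52, 0.8, -0.165]
wrist_force: [-0.4, 0.3, -2.6]
width: 0.0126
gripper_force: 107.2
```

```bash
cat >> h.py <<'E'
def pourTCP(lip,yaw,th,off=(.098,-.032)):
    t=np.radians(th);a,b=off; X=np.array([np.cos(np.radians(yaw)),np.sin(np.radians(yaw)),0])
    return np.array(lip)-X*(a*np.cos(t)+b*np.sin(t))-np.array([0,0,-a*np.sin(t)+b*np.cos(t)])
E
python3 - <<'E'
from h import *
print(ctrl.read_state()['joints'].round(2))
yaw=-70; lip=[.532,.010,.17]
show(pourTCP(lip,yaw,0),scoopR(yaw,0),2)
for a,b,n in((0,20,4),(20,65,10)):
    print(a,b)
    P=pourTCP(lip,yaw,a);R=scoopR(yaw,a)
    for th in np.linspace(a,b,n+1)[1:]:
        P2=pourTCP(lip,yaw,th);R2=scoopR(yaw,th); print(plan(P,R,P2,R2,1)[0]); P,R=P2,R2
r=[]
for n,cx,cy in(("scene",225,175),("top",270,185)):
    i=ctrl.grab_frame(n)[:,:,::-1]
    r.append(cv2.resize(i[cy-50:cy+50,cx-45:cx+45],(396,440),interpolation=cv2.INTER_CUBIC))
cv2.imwrite("pics/p1.png",np.hstack(r))
E
```

```text
[-1.26  0.48  0.79  2.12  0.39  0.78 -0.39]
at [0.5004 0.1321 0.259 ] yaw 23.91 z [ 0.23  -0.524 -0.82 ] w 0.0126 t 16.85
[[1.0, -0.0, 1.7], [0.5, -0.7, 3.1]]
[[1.0, -0.0, 1.7], [0.5, -0.6, 3.1]]
0 20
[[0.0, 5.0, 0.0], [-0.7, 0.0, -0.5]]
[[-0.0, 5.0, -0.0], [-0.7, -0.0, -0.5]]
[[-0.0, 5.0, -0.0], [-0.7, 0.0, -0.5]]
[[0.0, 5.0, -0.0], [-0.7, -0.0, -0.5]]
20 65
[[0.0, 4.5, 0.0], [-0.7, 0.0, -0.5]]
[[0.0, 4.5, 0.0], [-0.7, 0.0, -0.5]]
[[0.0, 4.5, -0.0], [-0.7, 0.0, -0.5]]
[[0.0, 4.5, -0.0], [-0.7, 0.0, -0.5]]
[[-0.0, 4.5, -0.0], [-0.7, 0.0, -0.5]]
[[0.0, 4.5, 0.0], [-0.7, -0.0, -0.5]]
[[-0.0, 4.5, -0.0], [-0.7, 0.0, -0.5]]
[[0.0, 4.5, 0.0], [-0.7, 0.0, -0.5]]
[[0.0, 4.5, -0.0], [-0.7, -0.0, -0.5]]
[[-0.0, 4.5, 0.0], [-0.7, 0.0, -0.5]]
```

View pics/p1.png

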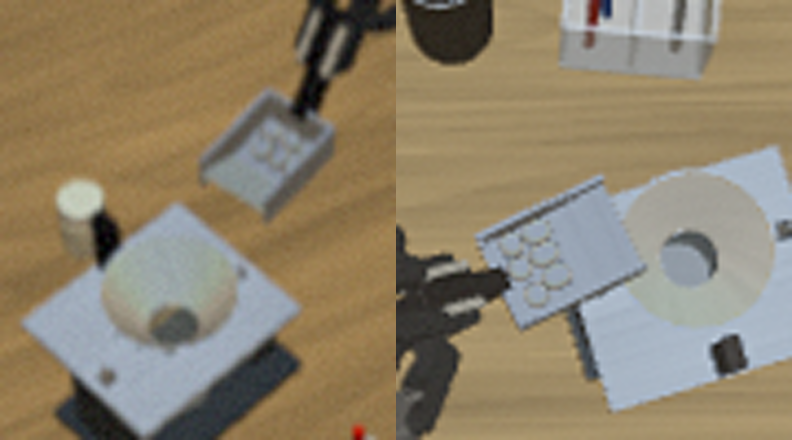

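The scoop is held level with all six pieces in the pan. The lip corners are at about (600,180) and (642,268) in the top crop, and at (203,180) and (267,215) in the scene crop. The funnel is just beyond the lip.

```bash
python3 - <<'E'
from h import *
np.set_printoptions(precision=4,suppress=True)
a=tri((180+203/4.4,125+182/4.4),(225+246/4.4,135+268/4.4));b=tri((180+267/4.4,125+217/4.4),(225+204/4.4,135+180/4.4))
print("corners",a,b,(a+b)/2,"yaw",np.degrees(np.arctan2(*(b-a)[[1,0]]))-90,np.linalg.norm(a-b))
p,R,s=pose();print("pred",p,(.5004+.0399, .1321-.0895))
print("funnel mouth centre top",onz("top",[(225+(699-396)/4.4,135+248/4.4)],.138))
yaw=-67
for lip in([.530,.012,.17],):
  show(pourTCP(lip,yaw,0),scoopR(yaw,0),2)
E
```

```text
corners [0.5158 0.0354 0.2119] [0.5649 0.0575 0.217 ] [0.5403 0.0464 0.2145] yaw -65.7378652365309 0.05408388510083262
pred [0.5002 0.1329 0.2589] (0.5403, 0.0426)
funnel mouth centre top [[ 0.5359 -0.006   0.138 ]]
at [0.5002 0.1329 0.2589] yaw 24.02 z [ 0.23  -0.524 -0.82 ] w 0.0128 t 16.95
[[0.2, -0.1, 0.5], [0.6, -1.0, 3.0]]
[[0.2, -0.1, 0.5], [0.6, -1.0, 3.0]]
```

Request:
drive_tool(moves=[[[0,0,0],[0.3,-0.6,2],0.5],[[0,0,0],[0.5,-0.8,2],0.5],[[0,0,0],[0.4,-0.6,2],0.5],[[0,5,0],[-0.7,0,-0.5],0.5],[[0,5,0],[-0.7,0,-0.5],0.5],[[0,5,0],[-0.7,0,-0.5],0.5],[[0,5,0],[-0.7,0,-0.5],0.5],[[0,0,0],[0,0,0],0.5]])

```text
time: 17.95
position: [0.499, 0.0887, 0.2342]
ee_rot: [0.108, 0.54, 0.832, -0.071]
wrist_force: [-0.1, 0.1, -3.3]
width: 0.0124
gripper_force: 107.4
```

```bash
python3 - <<'E'
from h import *
print(ctrl.read_state()['joints'].round(2), ctrl.read_state()['wrist_force'].round(1))
show(pourTCP([.531,.010,.168],-66,20),scoopR(-66,20),1)
E
```

```text
[-0.84  0.35  0.54  2.14  0.13  0.68 -0.02] [-0.1  0.1 -3.3]
at [0.499  0.0887 0.2342] yaw 24.06 z [ 0.104 -0.235 -0.966] w 0.0124 t 17.95
[[-0.0, -0.1, 0.1], [-0.3, -0.3, 0.4]]
```

Request:
drive_tool(moves=[[[0,3,0],[-0.7,-0.3,0.1],0.5],[[0,3,0],[-0.5,0,-0.3],0.5],[[0,3,0],[-0.5,0,-0.3],0.5],[[0,3,0],[-0.5,0,-0.3],0.5],[[0,3,0],[-0.5,0,-0.3],0.5],[[0,3,0],[-0.5,0,-0.3],0.5],[[0,2,0],[-0.3,0,-0.2],0.5],[[0,2,0],[-0.3,0,-0.2],0.5],[[0,0,0],[0,0,0],0.5],[[0,0,0],[0,0,0],0.5]])

```text
time: 19.2
position: [0.5098, 0.0568, 0.2541]
ee_rot: [-0.054, 0.541, 0.839, 0.031]
wrist_force: [1.2, 0.2, -2.7]
width: 0.0126
gripper_force: 107.5
```

```bash
python3 - <<'E'
from h import *
print(ctrl.read_state()['joints'].round(2), ctrl.read_state()['wrist_force'].round(1))
show(pourTCP([.531,.010,.166],-66,42),scoopR(-66,42),1)
E
```

```text
[-0.39  0.33  0.34  2.04 -0.3   0.86  0.56] [ 1.2  0.2 -2.7]
at [0.5098 0.0568 0.2541] yaw 24.39 z [-0.056  0.11  -0.992] w 0.0126 t 19.2
[[-0.4, -0.1, 0.3], [0.0, 0.0, -0.1]]
```

Tracking well. Continuing to about 66°.

Request:
drive_tool(moves=[[[0,3,0],[-0.5,0,-0.3],0.5],[[0,3,0],[-0.5,0,-0.3],0.5],[[0,3,0],[-0.5,0,-0.3],0.5],[[0,3,0],[-0.5,0,-0.3],0.5],[[0,3,0],[-0.5,0,-0.3],0.5],[[0,3,0],[-0.5,0,-0.3],0.5],[[0,3,0],[-0.5,0,-0.3],0.5],[[0,3,0],[-0.5,0,-0.3],0.5],[[0,0,0],[0,0,0],0.5],[[0,0,0],[0,0,0],0.5]])

```text
time: 20.45
position: [0.5287, 0.0155, 0.2654]
ee_rot: [-0.226, 0.523, 0.809, 0.144]
wrist_force: [-0.2, -0.7, -1.8]
width: 0.0128
gripper_force: 107.6
```

```bash
python3 - <<'E'
from h import *
print(ctrl.read_state()['joints'].round(2), ctrl.read_state()['wrist_force'].round(1))
show(pourTCP([.531,.010,.166],-66,66),scoopR(-66,66),1)
r=[]
for n,cx,cy in(("scene",225,175),("top",280,185)):
    i=ctrl.grab_frame(n)[:,:,::-1]
    r.append(cv2.resize(i[cy-50:cy+50,cx-45:cx+45],(396,440),interpolation=cv2.INTER_CUBIC))
cv2.imwrite("pics/p2.png",np.hstack(r))
E
```

```text
[-0.04  0.47  0.26  1.9  -0.58  1.21  0.96] [-0.2 -0.7 -1.8]
at [0.5287 0.0155 0.2654] yaw 24.34 z [-0.216  0.469 -0.856] w 0.0128 t 20.45
[[-0.4, -0.1, 0.2], [0.6, -0.0, -0.0]]
```

View pics/p2.png

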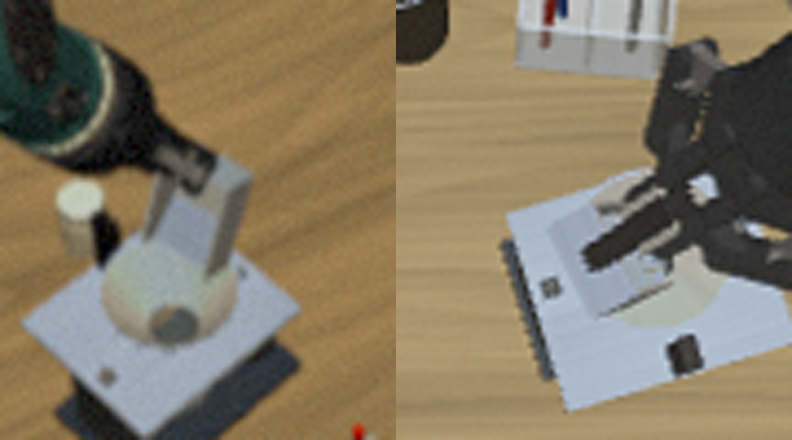

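The pan floor looks bare in the scene crop, and nothing shows in the funnel there. A light spot near the lip at top crop (655,265) could be a piece, so I'll tip further and shake a little.

Request:
drive_tool(moves=[[[0,4,0],[-0.2,0,-0.4],0.5],[[0,4,0],[-0.6,0,-0.4],0.5],[[0,4,0],[-0.6,0,-0.4],0.5],[[0,0,0],[0,0.4,0],0.5],[[0,0,0],[0,-0.8,0],0.5],[[0,0,0],[0,0.4,0],0.5],[[0,0,0],[0,0,0],0.5],[[0,0,0],[0,0,0],0.5]])

```text
time: 21.55
position: [0.5365, -0.0017, 0.2674]
ee_rot: [-0.309, 0.505, 0.781, 0.198]
wrist_force: [0.0, -1.0, -1.4]
width: 0.0125
gripper_force: 107.6
```

```bash
python3 - <<'E'
from h import *
np.set_printoptions(precision=3,suppress=True)
F=[];
for k in range(12):
    i=ctrl.grab_frame("scene" if k%2 else "top"); np.save(("scene" if k%2 else "top")+"3.npy",i); F.append(ctrl.read_state()['wrist_force'])
print("F mean",np.mean(F,0),np.std(F,0)); print(ctrl.read_state()['joints'])
show(pourTCP([.531,.010,.166],-66,78),scoopR(-66,78),1)
E
```

```text
F mean [ 0.021 -0.1   -1.961] [0.32  0.498 0.379]
[ 0.08   0.563  0.223  1.823 -0.664  1.397  1.059]
at [ 0.536 -0.002  0.267] yaw 24.24 z [-0.283  0.622 -0.73 ] w 0.0124 t 22.15
[[-0.3, -0.1, 0.0], [0.3, -0.0, 0.1]]
```

```bash
python3 - <<'E'
from h import *
yaw=-66; p,R,s=pose(); d=p-pourTCP([.531,.010,.166],yaw,78)
P,R=pourTCP([.531,.01,.166],yaw,78),scoopR(yaw,78)
for k,th in enumerate(np.linspace(78,0,11)[1:]):
    P2=pourTCP([.531,.010,.166+.006*(k+1)],yaw,th);R2=scoopR(yaw,th);print(plan(P,R,P2,R2,1)[0]);P,R=P2,R2
E
```

```text
[[0.0, -7.8, 0.0], [1.5, 0.0, 0.5]]
[[0.0, -7.8, -0.0], [1.4, -0.0, 0.4]]
[[-0.0, -7.8, 0.0], [1.3, 0.0, 0.4]]
[[0.0, -7.8, -0.0], [1.3, 0.0, 0.4]]
[[-0.0, -7.8, 0.0], [1.2, -0.0, 0.3]]
[[0.0, -7.8, 0.0], [1.1, 0.0, 0.3]]
[[0.0, -7.8, 0.0], [1.0, -0.0, 0.3]]
[[-0.0, -7.8, 0.0], [0.9, 0.0, 0.3]]
[[-0.0, -7.8, -0.0], [0.9, 0.0, 0.4]]
[[-0.0, -7.8, 0.0], [0.8, 0.0, 0.4]]
```

Request:
drive_tool(moves=[[[0,-7.8,0],[1.5,0,0.4],0.5],[[0,-7.8,0],[1.4,0,0.4],0.5],[[0,-7.8,0],[1.3,0,0.4],0.5],[[0,-7.8,0],[1.3,0,0.4],0.5],[[0,-7.8,0],[1.2,0,0.3],0.5],[[0,-7.8,0],[1.1,0,0.3],0.5],[[0,-7.8,0],[1.0,0,0.3],0.5],[[0,-7.8,0],[0.9,0,0.3],0.5],[[0,-7.8,0],[0.9,0,0.4],0.5],[[0,-7.8,0],[0.8,0,0.4],0.5]])

```text
time: 23.4
position: [0.4915, 0.0978, 0.2577]
ee_rot: [0.252, 0.517, 0.801, -0.164]
wrist_force: [0.3, -0.4, -2.9]
width: 0.0129
gripper_force: 107.6
```

```bash
python3 - <<'E'
from h import *
show([.498,.14,.27],scoopR(-66,0),2)
E
```

```text
at [0.4915 0.0978 0.2577] yaw 24.25 z [ 0.234 -0.524 -0.819] w 0.0129 t 23.4
[[0.0, 0.0, 0.1], [1.1, 1.2, -1.5]]
[[0.0, 0.0, 0.1], [1.1, 1.2, -1.5]]
```

Request:
drive_tool(moves=[[[0,0,0],[1.1,1.2,-1.5],0.5],[[0,0,0],[1.1,1.2,-1.5],0.5],[[0,0,0],[0,0,0],0.5]])

```text
time: 23.78
position: [0.4999, 0.1413, 0.2694]
ee_rot: [0.251, 0.517, 0.802, -0.163]
wrist_force: [-0.5, 0.0, -1.7]
width: 0.0125
gripper_force: 107.6
```

```bash
python3 - <<'E'
from h import *
np.set_printoptions(linewidth=250)
F=[];T=[]
for k in range(6):
    T.append(ctrl.grab_frame("top").astype(float)); F.append(ctrl.read_state()['wrist_force'])
print("F",np.mean(F,0).round(2))
t=np.mean(T,0).mean(2); p,R,s=pose()
X=R.apply([1,0,0]);yaw=np.radians(-66);X=np.array([np.cos(yaw),np.sin(yaw),0]);Y=np.array([-X[1],X[0],0])
o=p+.060*X-[0,0,.049] # scoop origin
uv=np.array([[proj("top",o+a*X+b*Y+[0,0,.004])[0] for b in np.arange(-.022,.023,.004)] for a in np.arange(-.034,.03,.004)]).astype(np.float32)
print("pan (rows back->front)");print(cv2.remap(t.astype(np.float32),uv[...,0],uv[...,1],1).round().astype(int))
s0=np.array([.5357,-.0042,0])
c=proj("top",s0+[0,0,.094])[0]; print("funnel outlet px",c)
x,y=int(c[0]),int(c[1]); print(t[y-9:y+10,x-9:x+10].round().astype(int))
sc=np.mean([ctrl.grab_frame("scene").astype(float) for _ in range(4)],0).mean(2)
a=np.load("scene0.npy").astype(float).mean(2)
c=proj("scene",[.5376,-.0036,.02])[0].astype(int);print("scene jar px",c);print(sc[c[1]-7:c[1]+14,c[0]-9:c[0]+10].round().astype(int));print("before");print(a[c[1]-7:c[1]+14,c[0]-9:c[0]+10].round().astype(int))
E
```

```text
F [-0.23 -0.35 -1.54]
pan (rows back->front)
[[165 167 167 168 166 139 149 158 164 167 167 167]
 [166 166 165 166 165 166 166 166 165 164 165 163]
 [162 164 164 164 164 164 165 164 164 164 165 162]
 [162 166 166 166 166 166 166 166 166 166 166 168]
 [163 166 166 166 165 166 165 166 165 165 165 167]
 [164 165 165 165 165 165 164 164 164 164 164 163]
 [162 164 164 163 164 163 163 163 163 163 163 163]
 [162 166 165 165 166 166 165 165 165 165 164 166]
 [163 167 166 166 166 166 166 166 166 166 166 166]
 [163 167 168 168 168 168 167 167 167 168 168 168]
 [162 167 167 167 167 167 167 167 167 166 166 168]
 [159 165 165 165 165 164 164 164 164 164 164 165]
 [160 166 166 166 166 165 166 166 166 166 166 166]
 [160 166 166 166 166 166 166 166 166 166 166 167]
 [158 166 166 166 165 165 164 165 164 165 165 166]
 [157 164 164 164 163 164 163 163 163 163 163 163]]
funnel outlet px [291.55277206 193.6829141 ]
[[163 163 163 162 160 161 159 159 160 160 159 160 160 161 161 162 162 162 162]
 [164 163 162 161 161 160 160 161 161 161 161 161 160 161 161 161 161 162 163]
 [164 163 162 163 163 163 161 164 1
[... 3958 characters left out ...]
49  60  81 101 124 128 129 133 131 125 118 101  79  64  46  50  52]
 [ 40  30  36  47  61  82  90 108 110 111 109 105  84  70  60  53  52  56  53]
 [ 32  31  39  59  56  55  67  77  78  73  75  73  58  50  55  52  51  55  49]
 [ 33  33  37  54  55  53  53  54  58  59  55  56  54  55  55  49  52  48  56]
 [ 30  25  34  48  53  51  54  48  52  56  54  49  54  53  51  48  47  54  49]
 [ 29  34  35  46  56  52  55  56  48  56  52  51  49  51  56  53  49  53  51]
 [ 29  33  26  41  56  56  50  53  51  58  50  54  54  53  47  52  55  54  54]
 [ 36  29  30  43  59  53  54  54  53  52  50  52  56  53  54  51  52  50  46]
 [ 31  24  32  49  50  53  53  55  55  55  54  49  50  54  53  51  47  48  67]]
```

The pan reads uniformly empty, the wrist force has dropped to about the scoop's own weight, and pieces are visible in the jar through the outlet. Returning the scoop.

```bash
python3 -c "
from h import *
show([.4376,.3740,.235],scoopR(-30.8,0),8)"
```

```text
at [0.4992 0.1381 0.2693] yaw 24.2 z [ 0.232 -0.523 -0.82 ] w 0.0127 t 24.275
[[-2.5, -0.0, -3.6], [2.7, 0.5, -1.4]]
[[-2.5, -0.0, -3.6], [2.7, 0.7, -1.3]]
[[-2.5, -0.0, -3.6], [2.6, 1.0, -1.3]]
[[-2.5, -0.0, -3.6], [2.6, 1.2, -1.3]]
[[-2.5, -0.0, -3.6], [2.5, 1.4, -1.2]]
[[-2.5, -0.0, -3.6], [2.4, 1.6, -1.1]]
[[-2.5, -0.0, -3.6], [2.3, 1.8, -1.1]]
[[-2.5, -0.0, -3.6], [2.2, 2.0, -1.0]]
```

Request:
drive_tool(moves=[[[-2.5,0,-3.6],[2.7,0.5,-1.4],0.5],[[-2.5,0,-3.6],[2.7,0.7,-1.3],0.5],[[-2.5,0,-3.6],[2.6,1.0,-1.3],0.5],[[-2.5,0,-3.6],[2.6,1.2,-1.3],0.5],[[-2.5,0,-3.6],[2.5,1.4,-1.2],0.5],[[-2.5,0,-3.6],[2.4,1.6,-1.1],0.5],[[-2.5,0,-3.6],[2.3,1.8,-1.1],0.5],[[-2.5,0,-3.6],[2.2,2.0,-1.0],0.5],[[0,0,0],[0,0,0],0.5],[[0,0,0],[0,0,0],0.5]])

```text
time: 25.52
position: [0.437, 0.3757, 0.2345]
ee_rot: [0.288, 0.252, 0.92, -0.081]
wrist_force: [-0.1, -1.0, -1.7]
width: 0.0124
gripper_force: 107.6
```

```bash
python3 -c "
from h import *
show([.4359,.3762,.067],scoopR(-30.8,0),6)"
```

```text
at [0.437  0.3757 0.2345] yaw 59.27 z [ 0.489 -0.295 -0.821] w 0.0124 t 25.525
[[-0.0, -0.0, 0.0], [1.6, 0.0, 2.3]]
[[-0.0, -0.0, 0.0], [1.6, 0.0, 2.3]]
[[-0.0, -0.0, 0.0], [1.6, 0.0, 2.3]]
[[-0.0, -0.0, 0.0], [1.6, 0.0, 2.3]]
[[-0.0, -0.0, 0.0], [1.6, 0.0, 2.3]]
[[-0.0, -0.0, 0.0], [1.6, -0.0, 2.3]]
```

Request:
drive_tool(moves=[[[0,0,0],[1.6,0,2.3],0.5],[[0,0,0],[1.6,0,2.3],0.5],[[0,0,0],[1.6,0,2.3],0.5],[[0,0,0],[1.6,0,2.3],0.5],[[0,0,0],[1.6,0,2.3],0.5],[[0,0,0],[1.2,0,1.7],0.5],[[0,0,0],[0.4,0,0.6],0.5],[[0,0,0],[0,0,0],0.5],[[0,0,0],[0,0,0],0.5]])

```text
time: 26.65
position: [0.4369, 0.3761, 0.0673]
ee_rot: [0.288, 0.253, 0.92, -0.08]
wrist_force: [-0.1, -0.2, -1.4]
width: 0.0129
gripper_force: 107.7
```

Lowering the last few millimetres until contact.

Request:
drive_tool(moves=[[[0,0,0],[0.1,0,0.2],0.5],[[0,0,0],[0.1,0,0.1],0.5],[[0,0,0],[0,0,0],0.5]])

```text
time: 27.02
position: [0.4364, 0.3761, 0.0632]
ee_rot: [0.288, 0.252, 0.92, -0.081]
wrist_force: [-1.8, -0.1, 0.9]
width: 0.0124
gripper_force: 108.4
```

Request:
drive_tool(moves=[[[0,0,0],[0,0,0],2.5],[[0,0,0],[0,0,0],5],[[0,0,0],[0,0,0],8.5],[[0,0,0],[0,0,0],8.5],[[0,0,0],[0,0,-3],8.5],[[0,0,0],[0,0,-4],8.5],[[0,0,0],[0,0,-5],8.5],[[0,0,0],[0,0,-5],8.5],[[0,0,0],[0,0,-3],8.5],[[0,0,0],[0,0,0],8.5]], squeeze=40)

```text
time: 28.28
position: [0.3378, 0.4369, 0.2286]
ee_rot: [0.287, 0.251, 0.921, -0.078]
wrist_force: [0.4, -0.4, 0.1]
width: 0.085
gripper_force: 0.0
```

```bash
python3 - <<'E'
from h import *
print(pose()[0],ctrl.read_state()['width'])
for n in("scene","top"):
    a=np.load(n+"2.npy").astype(int); b=np.mean([ctrl.grab_frame(n) for _ in range(3)],0)
    d=(np.abs(a-b).max(2)>45).astype(np.uint8)
    k,l,st,ce=cv2.connectedComponentsWithStats(d)
    for i in range(1,k):
        if st[i,4]>3: print(n,st[i].tolist(),"before",a[l==i].mean(0).round(),"now",b[l==i].mean(0).round())
E
```

```text
[0.33782562 0.43690179 0.22860163] 0.0849720695313938
scene [133, 0, 12, 18, 91] before [140. 114.  74.] now [57. 61. 61.]
scene [292, 0, 39, 25, 442] before [35. 53. 46.] now [135. 116.  85.]
scene [314, 11, 3, 2, 4] before [40. 35. 30.] now [49. 85. 74.]
scene [164, 12, 15, 40, 133] before [36. 43. 34.] now [125. 102.  66.]
scene [285, 25, 48, 75, 1562] before [80. 72. 56.] now [104.  86.  59.]
scene [308, 26, 7, 6, 19] before [46. 79. 70.] now [33. 32. 32.]
scene [314, 29, 3, 3, 4] before [44. 77. 68.] now [32. 31. 29.]
scene [121, 49, 7, 13, 26] before [49. 53. 41.] now [115.  95.  62.]
scene [169, 59, 1, 10, 10] before [62. 62. 47.] now [114.  95.  62.]
top [165, 201, 5, 6, 10] before [117. 122. 130.] now [114. 120. 127.]
top [148, 232, 7, 6, 9] before [133. 140. 148.] now [74. 76. 80.]
top [155, 234, 7, 7, 7] before [63. 65. 70.] now [111. 118. 127.]
top [0, 247, 148, 137, 4849] before [72. 75. 64.] now [108. 103.  81.]
top [66, 303, 7, 3, 9] before [48. 83. 78.] now [35. 37. 39.]
top [97, 303, 3, 3, 6] before [34. 36. 38.] now [130. 114.  82.]
top [62, 307, 6, 7, 14] before [47. 83. 77.] now [35. 37. 39.]
top [57, 310, 5, 4, 7] before [47. 84. 77.] now [37. 37. 39.]
top [56, 314, 3, 3, 6] before [46. 83. 77.] now [36. 37. 39.]
top [60, 315, 3, 3, 5] before [47. 83. 77.] now [35. 36. 38.]
top [65, 325, 18, 18, 35] before [126. 110.  79.] now [33. 30. 26.]
top [42, 336, 9, 15, 37] before [18. 35. 33.] now [52. 90. 85.]
top [0, 370, 3, 6, 12] before [47. 84. 78.] now [15. 30. 29.]
top [3, 374, 3, 4, 5] before [42. 74. 70.] now [14. 27. 27.]
```

```bash
python3 -c "
from station import ctrl
print(ctrl.finish_job())"
```

```text
the job is handed in; nothing more can be done
None
```

The job is handed in (no verdict was returned). By my measurements the plate is seated on both pins, the scoop is empty and back upright on the tile within about 2 mm of its start, and the can, mug and pot show no movement in the images. I saw pieces in the jar and none astray, but did not count all six there.

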